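Stand the board to dry and hold the stop arm at the index

ROBOT

A 6-joint arm with a two-finger parallel gripper is mounted at the origin on a cart in front of the work surface, level with it; the furniture and walls round the work are solid. World frame = base frame: x ahead of the robot, y to its left, z up, the work surface at z = 0. Lengths are in mm, angles in rad, forces in N, time in s.
With the tool pointing down it reaches from about 250 to 725 mm from the base axis. Payload 4 kg.
Tool frame: the origin (TCP) lies at the very end of the fingers, on their centre line; the grasp point (between the pads) lies 19 mm behind it; z points along the fingers, y is the line along which they close (so a half turn about z gives the same grasp; the last joint's range is limited). The gripper opens to 85 mm and grips with 20 to 120 N. Pads are 22 mm wide; open, the fingers measure 114 mm over their backs; the gripper's body (76 mm by 85 mm) begins 54 mm behind the grasp point. The pads swing forward as they close: fully open they stand 13 mm farther back than shut.
Start: joints at [-1.336, 0.241, 0.005, 1.335, 0, 1.571], TCP at [116.322, -486.28, 193.606] pointing down, gripper open.
Joint ranges: [-2.72, 2.72], [-1.05, 1.87], [-1.09, 1.28], [-1.99, 2.15], [-1.42, 1.44], [-3.14, 3.14]. Speed limits (rad/s): [2.79, 2.79, 3.14, 3.14, 3.14, 3.14].

INTERFACE

Orientations are given as a 3x3 rotation matrix whose columns are the frame's x, y, z axes.
In Python, from cell import robot gives the robot as it stands.
- The arm moves only by the tool carry_out, never from a script. Its argument "series" is a list of rows, each an object of numbers: "tx", "ty", "tz": the shift along the tool's x, y, z normalised to -1 to 1, where 1 is 0.8 m; "wx", "wy", "wz": the turn, a rotation vector about the tool's x, y, z normalised to -1 to 1, where 1 is 60 degrees; "gripper": the opening, from 0 (shut) to 1 (fully open). In form: [{"tx": .., "ty": .., "tz": .., "wx": .., "wy": .., "wz": .., "gripper": ..}, ...]. A call has 1 to 20 rows; each row shifts and turns the commanded pose from where the row before left it, along the tool's axes as they then stand; what a row does not reach is not made up. A row lasts 1/10 s, in which the tool goes at most 50 mm and 8.59 degrees, less where a joint would pass 70% of its speed; a pose out of reach is approached as far as the arm can. A call with a number of a shift or a turn outside -1 to 1 is refused whole. A call with a gripper value outside its range is refused whole. The fingers move at their own pace and stop on an object; the grip force is fixed at half the most. Time passes only in rows, so rows that do not move let the fingers close. It gives the time, the measured TCP pose, the force, the opening and the grip force at its end, in the units of the state.
- robot.observe(): the state, without advancing time (a new reading comes with each control period).
- robot.capture(name): name is "side" or "top"; returns the picture (480x640x3 uint8, red, green, blue); there is no depth.
- robot.camera_model(name): a dict with "intrinsics" (3x3 intrinsics, pixels), "R" (3x3) and "t" (3): a world point X has camera coordinates R X + t. Camera axes: x right, y down, z forward; pixel columns grow to the right and rows downward; lengths in mm; the calibration is good to about 2 mm. A picture is of the moment at which its call begins. camera_model takes no time and is no camera call.
- robot.job_done(): hands the job in; it is judged then, once.
Trained networks look in the newest picture that a camera, given by its name, has taken for a name from the list of things; names that differ only in an ending like _2 or _b are one class to them, and where a whole thing is asked for, a point or a joint stands for the part that bears it (a point fixed in the world has none). Each returns a list of dicts, best first, with "p" (0 to 1); they miss things now and then, are a little off and sometimes report something else, mostly with a low value. They report only what shows in the picture. A call takes as long as a camera call.
- robot.spot_in(camera, label): "centre" ([x, y, z] in mm, in world coordinates, good to about 4 mm: the middle of the surface that is visible of it).
- robot.pinpoint(camera, label): "centre" ([x, y, z] in mm, in world coordinates, good to about 4 mm: a listed point, or the origin of a listed thing).
The state is a dict: "clock": time; "joints": joint angles; "qvel": joint speeds; "joint_efforts": joint torques, N m; "ee_pos": TCP position; "orientation": TCP orientation; "wrist_force": force on the tool from outside, world axes, zero at the start; "wrist_torque": the same for the moment, N m; "gripper_width": opening from 0.0 (shut) to 1.0 (fully open); "grip_force": force on a finger pad.
Only numpy, scipy, OpenCV 4.12 (cv2) and the standard library are available. Lean on these libraries where they do the work, as an engineer would, in place of code of your own. Each camera call takes 0.05 s, during which the arm holds its last target. There are 200 camera calls.

TASK

Take the wooden board out of the upright rack and stand it in the drying stand: its foot in the groove between the two end pegs, leaning back against the sloping rest, and let go of it. Then squeeze the grip of the stand's telescoping stop arm so that its lock button goes fully in, draw the arm out towards the board until its pointer is level with the tip of the index rider on the scale, and finish while still holding it there with the button squeezed (it springs back if let go; I shall tighten the screw). Do not shift the rider or the things standing around.

Things in the scene. Friction and masses are not known exactly. Their poses are not given: they have to be found in the camera images.
- board: The plain light-wood board, 10 mm thick (its x) x 120 mm wide (its y) x 110 mm high (its z), about 0.16 kg, both faces alike. Origin: centre of its underside. At the start it stands upright in the rack, its lowest 28 mm inside the slot.
- board_top (a point): Centre of the board's top edge, 110 mm above its underside along its z.
- rack: Fixed aluminium rack for the board, 50 x 110 mm, 38 mm high: floor 10 mm thick, two upright plates 5 mm thick (inner faces 13 mm apart) that run along its y. Origin: centre of its underside. It stays where it is.
- stand: Fixed wooden drying stand. Origin on the worktop under the middle of the sloping rest's foot line; z up, x to the rear, y to the left. Base top at z = 12 mm. A lip 10 mm high (its rest-side face at y = -12 mm) and the rest form a groove along x for the board's foot, 2.5 mm to spare; end pegs, 8 mm thick and 20 mm high, at x = -75 and 75 mm. All but rest and arm grip is lower than 55 mm.
- groove_mid (a point): Middle of the rest's foot line (x = y = 0, z = 12 mm of the stand). From here the rest's flat face, 140 mm wide, rises 58 mm along the slope, leaning back towards the stand's +y, 15 deg from upright. A board flat on it has its width along the stand's x and its underside's centre 5 mm before the foot line (y = -5 mm) and 1 to 2 mm above this point.
- retainer: Sliding head of the telescoping stop arm: black sled with an upright grip post 18 (x) x 22 (y) mm, top 86 mm above this origin. Origin on the base top under the post; axes as the stand's; stowed at x = 0, y = -135 mm of the stand, beside its tube. Slides only to the stand's +y, 95 mm at most, drawn back by a 2.5 to 3 N spring. Stowed, it is locked unless the button is pressed 4 mm or more.
- lock_button (a joint): Lock button: steel plate 16 (y) x 36 (z) mm on the front (-x) face of the grip post, centred 60 mm above the retainer's origin, 8 mm proud. Value: travel pressed in along +x, 0 (out) to 0.006 m (fully in, about 6 N). Squeezed between one finger on it and one on the post's rear face, the grip is 20 mm thick (26 with the button out).
- grip_point (a point): Middle of the squeezed grip, between the pressed button's face and the post's rear face, 62 mm above the retainer's origin; axes as the stand's. The fingers close along its x.
- pointer_tip (a point): Tip of the small steel pointer at the front foot of the sled, 19.5 mm in front of and 4 mm above the retainer's origin. Moves with the arm along the scale (marks every 10 mm, long ones every 50 mm).
- rider_tip (a point): Tip of the index rider, a steel clip 9 mm wide on the front edge of the scale, its top 7 mm above the base top; axes as the stand's. Set 45 to 85 mm along +y from the stowed pointer; the pointer must come level with it along the stand's y. It slides if pushed: leave it.
- garlic_bulb: Bystander, leave alone: garlic bulb, 56 mm, on the front of the worktop.
- lemon: Bystander, leave alone: lemon, 83x58x58 mm, lying near the front edge.
- timer: Bystander, leave alone: egg timer, 61 mm wide, 55 mm high, behind the rack.
- tin: Bystander, leave alone: round fish tin, 86 mm wide, 40 mm high, behind and right of the stand.

How it is judged:
By the outcome, as a careful person would: the job done as asked, in the order asked, and still so for the second after the job is handed in, while the arm keeps its last pose, push and grip.
It also fails if it takes over 38 s, if anything falls off the work surface, if the arm or the gripper's body presses on something with over 40 N, if the wrist force passes 120 N, or if a joint passes its speed limit or range.

## Working session

There is one attempt and no reset: what is moved stays moved. The work goes in short steps, Python scripts to look and compute and a tool call to move; the robot and the scene stay as the last step left them, time stands still between calls to the robot, and variables do not carry over. Pictures are saved under pics/ and viewed, at most 10 in all, crops included, and the job is handed in when it is done.

Besides the shell and the picture viewer there is one more tool, called after "Call:" as name(argument=value, ...) on one line, values as JSON. carry_out: Moves the arm, as the interface text tells. Scaled input: -1 to 1 covers 0.8 m each way for a shift and 60 degrees each way for a turn. Its arguments: {"type":"object","properties":{"series":{"type":"array"}},"required":["series"]}

```bash
ls; mkdir -p pics; python3 - <<'E'
from cell import robot
import cv2,numpy as np
for c in("side","top"):
    cv2.imwrite(f"pics/{c}0.png",robot.capture(c)[:,:,::-1])
    m=robot.camera_model(c); print(c,np.round(-m["R"].T@m["t"]),np.round(m["R"],3).tolist(),m["intrinsics"][0][0])
    for n in("board_top","board","rack","stand","groove_mid","retainer","pointer_tip","rider_tip","grip_point"):
        r=robot.pinpoint(c,n); print(c,n,[(np.round(q["centre"],1).tolist(),round(q["p"],2)) for q in r[:2]])
s=robot.observe();print(s["clock"],s["orientation"])
E
```

```text
pics
side [216. 637. 439.] [[-0.947, -0.321, 0.008], [-0.129, 0.356, -0.926], [0.294, -0.878, -0.378]] 497.7018787102781
side board_top [([480.4, 24.3, 118.4], 0.73)]
side board [([474.6, 22.5, 8.9], 0.86), ([432.8, -204.7, 0.7], 0.72)]
side rack [([477.4, 27.8, -1.5], 0.95), ([478.6, 27.3, 118.9], 0.17)]
side stand [([433.3, -204.9, 0.1], 0.71)]
side groove_mid [([432.0, -208.9, 12.1], 0.81), ([414.7, -338.5, 74.2], 0.27)]
side retainer [([417.5, -337.4, 12.2], 0.79)]
side pointer_tip [([398.3, -336.3, 14.8], 0.8), ([431.6, -207.4, 1.2], 0.74)]
side rider_tip []
side grip_point [([418.2, -339.4, 72.2], 0.81)]
top [ 392. -155. 1375.] [[0.007, -1.0, -0.002], [-0.998, -0.007, -0.062], [0.062, 0.003, -0.998]] 560.8824656034567
top board_top [([477.2, 27.7, 122.3], 0.86)]
top board [([478.3, 19.6, 9.1], 0.89), ([420.1, -340.2, 14.4], 0.65)]
top rack [([477.1, 24.3, -1.6], 0.91)]
top stand [([430.5, -203.3, -1.0], 0.86), ([608.3, 25.9, 0.6], 0.33)]
top groove_mid [([432.6, -205.0, 12.0], 0.9)]
top retainer [([419.6, -342.1, 11.7], 0.68)]
top pointer_tip [([398.2, -335.0, 16.7], 0.72), ([429.6, -203.7, -1.0], 0.43)]
top rider_tip [([399.9, -291.7, 10.6], 0.61), ([596.5, -441.0, 0.9], 0.33)]
top grip_point [([414.7, -342.6, 77.5], 0.54)]
1.0 [[ 9.72563785e-01  2.32636377e-01  1.48238614e-05]
 [ 2.32636377e-01 -9.72563784e-01 -5.32040420e-05]
 [ 2.03995515e-06  5.51928939e-05 -9.99999998e-01]]
```

```bash
python3 - <<'E'
import cv2
a=cv2.imread("pics/top0.png"); cv2.imwrite("pics/top0c.png",cv2.resize(a[140:340,180:440],None,fx=3,fy=3,interpolation=cv2.INTER_CUBIC)[:600,:800])
E
```

```text
(no output)
```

View pics/side0.png

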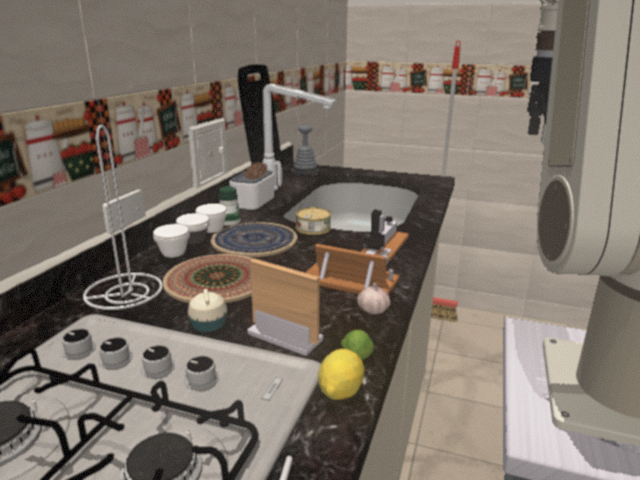

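View pics/top0c.png

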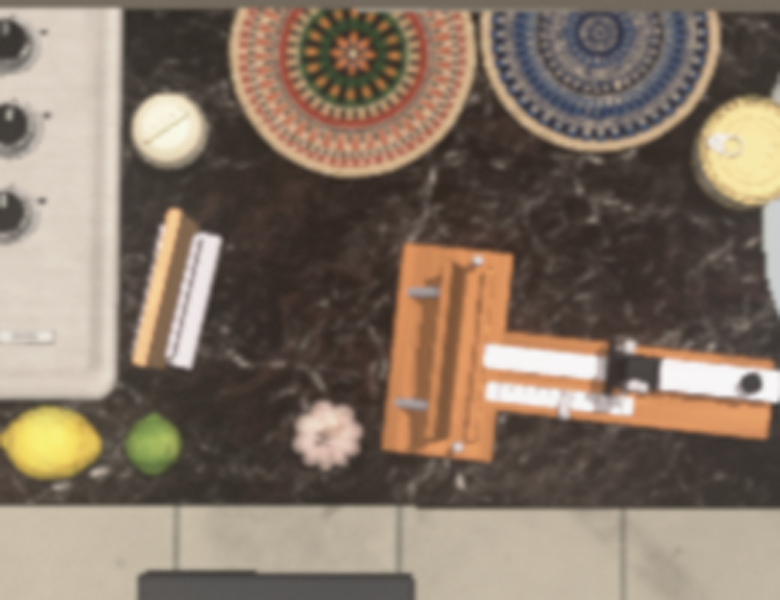

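```bash
cat > h.py <<'E'
import numpy as np
from cell import robot
def bp(c,u,v,z):
    m=robot.camera_model(c);R=np.array(m["R"]);C=-R.T@np.array(m["t"])
    d=R.T@np.linalg.solve(np.array(m["intrinsics"]),[u,v,1.]);return C+d*(z-C[2])/d[2]
E
python3 - <<'E'
import cv2,numpy as np
from h import *
a=cv2.imread("pics/top0.png"); cv2.imwrite("pics/z0.png",cv2.resize(a[245:293,335:399],None,fx=12,fy=12,interpolation=cv2.INTER_CUBIC))
f=lambda x,y,z:bp("top",180+x/3,140+y/3,z)
yw=lambda p,q:np.degrees(np.arctan2(*(p-q)[[1,0]]))
print("board edge",f(175,209,120),f(145,366,120))
print("yaw",yw(f(175,209,120),f(145,366,120)))
print("rack yaw",yw(f(220,236,38),f(189,368,38)))
c=[f(*p,12) for p in((406,243),(513,255),(490,461),(383,450))]
print(np.round(c,1).tolist(),yw(c[0],c[3]),yw(c[1],c[2]))
print("arm",yw(f(484,357,20),f(778,386,20)))
E
```

```text
board edge [533.08190847  13.08952091 120.        ] [415.26023542  33.69409151 120.        ]
yaw -9.919534741211349
rack yaw -12.417077855729737
[[518.7, -160.8, 12.0], [509.5, -247.8, 12.0], [342.6, -229.7, 12.0], [350.9, -143.4, 12.0]] -5.936401568313272 -6.1901070995692615
arm 84.7690589900623
```

View pics/z0.png

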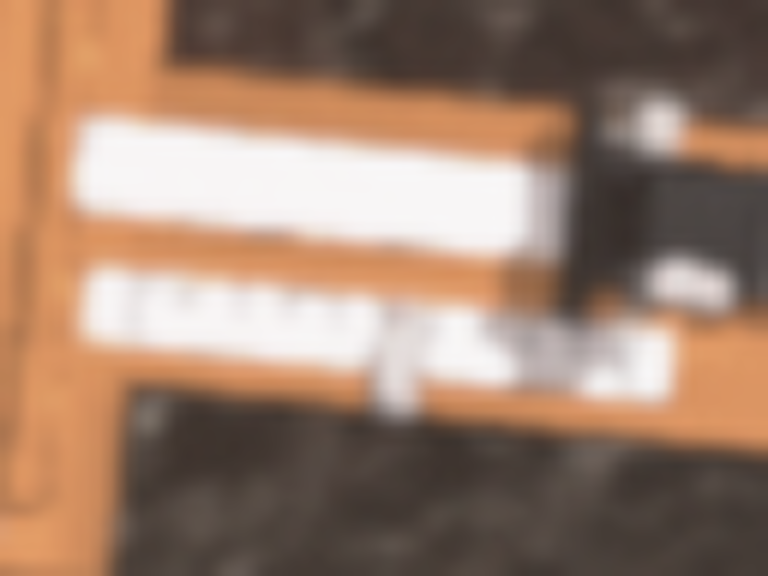

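```bash
python3 - <<'E'
from h import *
t=np.radians(-5.95);X=np.array([np.cos(t),np.sin(t)]);Y=np.array([-np.sin(t),np.cos(t)])
p=[bp("top",180+x/3,140+y/3,32)[:2] for x,y in((478,262),(457,447))];print("pegs",p,np.mean(p,0),np.linalg.norm(p[0]-p[1]))
def proj(c,P):
    m=robot.camera_model(c);q=np.array(m["intrinsics"])@(np.array(m["R"])@P+np.array(m["t"]));return q[:2]/q[2]
G=np.array([432,-206.]);
for nm,x,y,z in(("ptr",-19.5,-135,16),("btn",-13,-135,90),("posttop",0,-135,98),("rear",9,-135,98),("peg",75,-6,32),("resttop",0,15,68),("lip",0,-12,22)):
    P=G+x*X+y*Y;u=proj("top",np.r_[P,z]);print(nm,np.round(P,1),"full",np.round(u,1),"zoom",np.round((u-[335,245])*12),"crop",np.round((u-[180,140])*3))
tip=[bp("top",335+398/12,245+v/12,19)[:2] for v in(330,370,400)]
for q in tip:print("rider",q,"stand",(q-G)@X,(q-G)@Y)
r=[bp("top",335+x/12,245+y/12,98)[:2] for x,y in((660,195),(735,200))];print("post?",[((q-G)@X,(q-G)@Y) for q in r])
b=bp("top",335+692/12,245+283/12,88)[:2];print("btn",(b-G)@X,(b-G)@Y)
E
```

```text
pegs [array([ 501.96625326, -218.4767439 ]), array([ 354.25885577, -202.36637136])] [ 428.11255452 -210.42155763] 148.58337517034437
ptr [ 398.6 -338.3] full [388.4 270.8] zoom [640. 310.] crop [625. 392.]
btn [ 405.1 -338.9] full [393.  267.9] zoom [696. 274.] crop [639. 384.]
posttop [ 418.  -340.3] full [394.1 262.1] zoom [709. 206.] crop [642. 366.]
rear [ 427.  -341.2] full [394.5 258.2] zoom [714. 158.] crop [644. 355.]
peg [ 506.  -219.7] full [339.9 225.7] zoom [  58. -232.] crop [480. 257.]
resttop [ 433.6 -191.1] full [328.2 255.3] zoom [-82. 123.] crop [445. 346.]
lip [ 430.8 -217.9] full [338.8 257.1] zoom [ 46. 145.] crop [476. 351.]
rider [ 394.18074781 -289.09581681] stand -29.001752654008 -86.56852170637973
rider [ 386.15497596 -289.10243786] stand -36.98360119945876 -87.40706292562459
rider [ 380.13949261 -289.10740047] stand -42.96616312137848 -88.03556705466796
post? [(np.float64(0.9749281428782179), np.float64(-125.47943673387898)), (np.float64(1.6054167629323892), np.float64(-139.7020420687545))]
btn -14.69286212031206 -134.61308140835516
```

Call:
carry_out(series=[{"wz": 0.133},{"wz": 0.133},{"wz": 0.133},{"tx": 0.0238,"ty": -0.0506,"tz": 0.0017},{"tx": 0.0238,"ty": -0.0506,"tz": 0.0017},{"tx": 0.0238,"ty": -0.0506,"tz": 0.0017},{"tx": 0.0238,"ty": -0.0506,"tz": 0.0017},{"tx": 0.0238,"ty": -0.0506,"tz": 0.0017},{"tx": 0.0238,"ty": -0.0506,"tz": 0.0017},{"tx": 0.0238,"ty": -0.0506,"tz": 0.0017},{"tx": 0.0238,"ty": -0.0506,"tz": 0.0017},{"tx": 0.0238,"ty": -0.0506,"tz": 0.0017},{"tx": 0.0238,"ty": -0.0506,"tz": 0.0017},{"tx": 0.0238,"ty": -0.0506,"tz": 0.0017},{"tx": 0.0238,"ty": -0.0506,"tz": 0.0017},{"tx": 0.0238,"ty": -0.0506,"tz": 0.0017},{"tx": 0.0238,"ty": -0.0506,"tz": 0.0017}])

```text
$.series[0]: bad value
```

```bash
cat >> h.py <<'E'
from scipy.spatial.transform import Rotation as Ro
def tool(yaw,tilt=0):
    "tool x at yaw deg, tool z down, then top leaning to +y by tilt deg"
    R=Ro.from_euler("z",yaw,degrees=True)*Ro.from_euler("x",180,degrees=True)
    return R*Ro.from_euler("x",tilt,degrees=True)
def go(R,P):
    s=robot.observe();R0=Ro.from_matrix(s["orientation"]);p=np.array(s["ee_pos"])
    print("t",s["clock"],"pos",np.round(p,1),"z",np.round(R0.as_matrix()[:,2],3),"x",np.round(R0.as_matrix()[:,0],3),"w",round(s["gripper_width"],3),"F",np.round(s["wrist_force"],1),"grip",s["grip_force"])
    print("turn first",np.round((R0.inv()*R).as_rotvec()/np.radians(60),4),"then shift",np.round(R.inv().apply(np.array(P)-p)/800,4))
E
python3 - <<'E'
from h import *
print(tool(-6,15).as_matrix().round(2))
go(tool(-10.5),[477,25,86])
import cv2;cv2.imwrite("pics/s1.png",robot.capture("side")[:,:,::-1])
s=robot.pinpoint("side","board_top");print(s[:1])
E
```

```text
[[ 0.99 -0.1   0.03]
 [-0.1  -0.96  0.26]
 [-0.   -0.26 -0.97]]
t 1.0 pos [ 116.3 -486.3  193.6] z [ 0. -0. -1.] x [0.973 0.233 0.   ] w 1.0 F [-0.   0.3  0.4] grip 0.0
turn first [ 1.000e-04 -0.000e+00  3.992e-01] then shift [ 0.3268 -0.7106  0.1345]
[{'centre': [479.2, 22.5, 121.5], 'p': 0.79}]
```

View pics/s1.png

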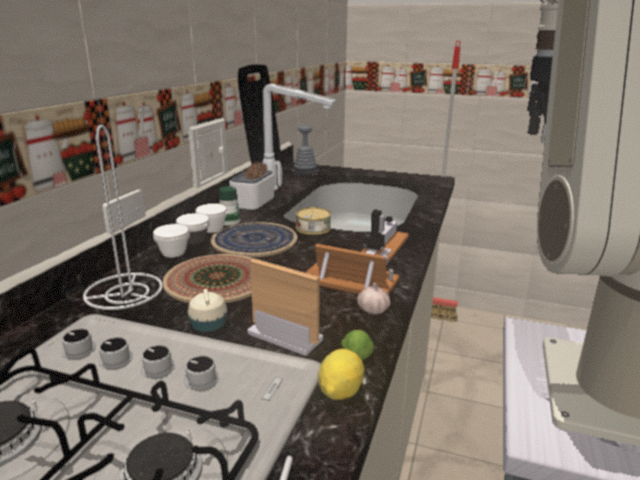

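The picture is unchanged (board at 285,300; arm has not moved): every row needs all its fields.

Call:
carry_out(series=[{"tx": 0,"ty": 0,"tz": 0,"wx": 0,"wy": 0,"wz": 0.133,"gripper": 1},{"tx": 0,"ty": 0,"tz": 0,"wx": 0,"wy": 0,"wz": 0.133,"gripper": 1},{"tx": 0,"ty": 0,"tz": 0,"wx": 0,"wy": 0,"wz": 0.133,"gripper": 1},{"tx": 0.0234,"ty": -0.0508,"tz": 0.0017,"wx": 0,"wy": 0,"wz": 0,"gripper": 1},{"tx": 0.0234,"ty": -0.0508,"tz": 0.0017,"wx": 0,"wy": 0,"wz": 0,"gripper": 1},{"tx": 0.0234,"ty": -0.0508,"tz": 0.0017,"wx": 0,"wy": 0,"wz": 0,"gripper": 1},{"tx": 0.0234,"ty": -0.0508,"tz": 0.0017,"wx": 0,"wy": 0,"wz": 0,"gripper": 1},{"tx": 0.0234,"ty": -0.0508,"tz": 0.0017,"wx": 0,"wy": 0,"wz": 0,"gripper": 1},{"tx": 0.0234,"ty": -0.0508,"tz": 0.0017,"wx": 0,"wy": 0,"wz": 0,"gripper": 1},{"tx": 0.0234,"ty": -0.0508,"tz": 0.0017,"wx": 0,"wy": 0,"wz": 0,"gripper": 1},{"tx": 0.0234,"ty": -0.0508,"tz": 0.0017,"wx": 0,"wy": 0,"wz": 0,"gripper": 1},{"tx": 0.0234,"ty": -0.0508,"tz": 0.0017,"wx": 0,"wy": 0,"wz": 0,"gripper": 1},{"tx": 0.0234,"ty": -0.0508,"tz": 0.0017,"wx": 0,"wy": 0,"wz": 0,"gripper": 1},{"tx": 0.0234,"ty": -0.0508,"tz": 0.0017,"wx": 0,"wy": 0,"wz": 0,"gripper": 1},{"tx": 0.0234,"ty": -0.0508,"tz": 0.0017,"wx": 0,"wy": 0,"wz": 0,"gripper": 1},{"tx": 0.0234,"ty": -0.0508,"tz": 0.0017,"wx": 0,"wy": 0,"wz": 0,"gripper": 1},{"tx": 0.0234,"ty": -0.0508,"tz": 0.0017,"wx": 0,"wy": 0,"wz": 0,"gripper": 1},{"tx": 0,"ty": 0,"tz": 0,"wx": 0,"wy": 0,"wz": 0,"gripper": 1}])

```text
clock: 2.9
ee_pos: [469.3, -30.9, 176.3]
orientation: [[0.995, -0.101, 0.006], [-0.101, -0.994, 0.05], [0.001, -0.05, -0.999]]
wrist_force: [-1.6, 0.4, 0.1]
gripper_width: 1.005
grip_force: 0.0
```

```bash
python3 - <<'E'
from h import *
go(tool(-10.5),[478,24,86])
E
```

```text
t 2.9 pos [469.3 -30.9 176.3] z [ 0.006  0.05  -0.999] x [ 0.995 -0.101  0.001] w 1.005 F [-1.6  0.4  0.1] grip 0.0
turn first [-0.0482  0.0013  0.0781] then shift [-0.0018 -0.0695  0.1129]
```

Call:
carry_out(series=[{"tx": 0,"ty": 0,"tz": 0,"wx": -0.048,"wy": 0,"wz": 0.078,"gripper": 1},{"tx": -0.001,"ty": -0.035,"tz": 0,"wx": 0,"wy": 0,"wz": 0,"gripper": 1},{"tx": -0.001,"ty": -0.035,"tz": 0,"wx": 0,"wy": 0,"wz": 0,"gripper": 1},{"tx": 0,"ty": 0,"tz": 0,"wx": 0,"wy": 0,"wz": 0,"gripper": 1},{"tx": 0,"ty": 0,"tz": 0,"wx": 0,"wy": 0,"wz": 0,"gripper": 1}])

```text
clock: 3.4
ee_pos: [465.0, -33.8, 178.4]
orientation: [[0.994, -0.106, 0.002], [-0.106, -0.993, 0.048], [-0.003, -0.047, -0.999]]
wrist_force: [0.8, 0.9, -0.4]
gripper_width: 1.002
grip_force: 0.0
```

```bash
python3 - <<'E'
from h import *
go(tool(-10.5),[478,24,86])
E
```

```text
t 3.4 pos [465.  -33.8 178.4] z [ 0.002  0.048 -0.999] x [ 0.994 -0.106 -0.003] w 1.002 F [ 0.8  0.9 -0.4] grip 0.0
turn first [-0.0452  0.0046  0.0735] then shift [ 0.0028 -0.0739  0.1155]
```

```bash
python3 - <<'E'
from h import *
s=robot.observe()
for k in("joints","qvel","joint_efforts","wrist_torque"):print(k,np.round(s[k],3))
import cv2;cv2.imwrite("pics/s2.png",robot.capture("side")[:,:,::-1])
E
```

```text
joints [-0.107  0.184 -0.108  1.282  0.047  3.141]
qvel [-0.008  0.002 -0.001 -0.001 -0.     0.001]
joint_efforts [ 9.9000e-02 -3.4072e+01  2.4900e+01  2.9000e-02  1.7600e-01 -0.0000e+00]
wrist_torque [-0.018  0.008  0.066]
```

View pics/s2.png

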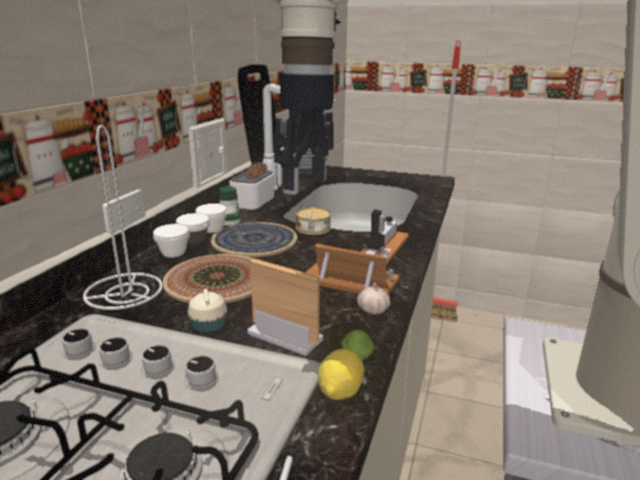

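The side picture shows the gripper at about (300,150), well above the board at (285,300). Joint 6 is at its limit, so I take the half-turned grasp instead.

Call:
carry_out(series=[{"tx": 0,"ty": 0,"tz": 0,"wx": -0.045,"wy": 0,"wz": -0.1,"gripper": 1},{"tx": 0,"ty": 0,"tz": 0,"wx": 0,"wy": 0,"wz": -0.143,"gripper": 1},{"tx": 0,"ty": 0,"tz": 0,"wx": 0,"wy": 0,"wz": -0.143,"gripper": 1},{"tx": 0,"ty": 0,"tz": 0,"wx": 0,"wy": 0,"wz": -0.143,"gripper": 1},{"tx": 0,"ty": 0,"tz": 0,"wx": 0,"wy": 0,"wz": -0.143,"gripper": 1},{"tx": 0,"ty": 0,"tz": 0,"wx": 0,"wy": 0,"wz": -0.143,"gripper": 1},{"tx": 0,"ty": 0,"tz": 0,"wx": 0,"wy": 0,"wz": -0.143,"gripper": 1},{"tx": 0,"ty": 0,"tz": 0,"wx": 0,"wy": 0,"wz": -0.143,"gripper": 1},{"tx": 0,"ty": 0,"tz": 0,"wx": 0,"wy": 0,"wz": -0.143,"gripper": 1},{"tx": 0,"ty": 0,"tz": 0,"wx": 0,"wy": 0,"wz": -0.143,"gripper": 1},{"tx": 0,"ty": 0,"tz": 0,"wx": 0,"wy": 0,"wz": -0.143,"gripper": 1},{"tx": 0,"ty": 0,"tz": 0,"wx": 0,"wy": 0,"wz": -0.143,"gripper": 1},{"tx": 0,"ty": 0,"tz": 0,"wx": 0,"wy": 0,"wz": -0.143,"gripper": 1},{"tx": 0,"ty": 0,"tz": 0,"wx": 0,"wy": 0,"wz": -0.143,"gripper": 1},{"tx": 0,"ty": 0,"tz": 0,"wx": 0,"wy": 0,"wz": -0.143,"gripper": 1},{"tx": 0,"ty": 0,"tz": 0,"wx": 0,"wy": 0,"wz": -0.143,"gripper": 1},{"tx": 0,"ty": 0,"tz": 0,"wx": 0,"wy": 0,"wz": -0.143,"gripper": 1},{"tx": 0,"ty": 0,"tz": 0,"wx": 0,"wy": 0,"wz": -0.143,"gripper": 1},{"tx": 0,"ty": 0,"tz": 0,"wx": 0,"wy": 0,"wz": -0.143,"gripper": 1},{"tx": 0,"ty": 0,"tz": 0,"wx": 0,"wy": 0,"wz": -0.143,"gripper": 1}])

```text
clock: 5.45
ee_pos: [465.1, -34.3, 178.3]
orientation: [[-0.957, 0.289, -0.001], [0.289, 0.957, 0.001], [0.001, 0.0, -1.0]]
wrist_force: [0.5, -0.3, -0.6]
gripper_width: 0.997
grip_force: 0.0
```

```bash
python3 - <<'E'
from h import *
go(tool(169.5),[478,24,86]);print(robot.observe()["joints"]);print(tool(174,15).as_matrix().round(2))
E
```

```text
t 5.45 pos [465.1 -34.3 178.3] z [-0.001  0.001 -1.   ] x [-0.957  0.289  0.001] w 0.997 F [ 0.5 -0.3 -0.6] grip 0.0
turn first [ 0.0003 -0.0008 -0.1045] then shift [-0.0026  0.0745  0.1153]
[-7.38729441e-02  1.82532727e-01 -1.09296354e-01  1.27971817e+00
  4.59638670e-04  2.18869286e-01]
[[-0.99  0.1  -0.03]
 [ 0.1   0.96 -0.26]
 [-0.   -0.26 -0.97]]
```

Call:
carry_out(series=[{"tx": 0,"ty": 0,"tz": 0,"wx": 0,"wy": 0,"wz": -0.1,"gripper": 1},{"tx": -0.0013,"ty": 0.0372,"tz": 0,"wx": 0,"wy": 0,"wz": 0,"gripper": 1},{"tx": -0.0013,"ty": 0.0372,"tz": 0,"wx": 0,"wy": 0,"wz": 0,"gripper": 1},{"tx": 0,"ty": 0,"tz": 0,"wx": 0,"wy": 0,"wz": 0,"gripper": 1},{"tx": 0,"ty": 0,"tz": 0.03,"wx": 0,"wy": 0,"wz": 0,"gripper": 1},{"tx": 0,"ty": 0,"tz": 0.03,"wx": 0,"wy": 0,"wz": 0,"gripper": 1},{"tx": 0,"ty": 0,"tz": 0,"wx": 0,"wy": 0,"wz": 0,"gripper": 1}])

```text
clock: 6.15
ee_pos: [475.7, 23.3, 127.4]
orientation: [[-0.981, 0.193, -0.008], [0.193, 0.981, -0.0], [0.007, -0.001, -1.0]]
wrist_force: [-0.4, 0.0, 0.1]
gripper_width: 0.998
grip_force: 0.0
```

```bash
python3 - <<'E'
from h import *
go(tool(169.5),[478,24,86])
E
```

```text
t 6.15 pos [475.7  23.3 127.4] z [-0.008 -0.    -1.   ] x [-0.981  0.193  0.007] w 0.998 F [-0.4  0.   0.1] grip 0.0
turn first [-0.0014 -0.0071 -0.0105] then shift [-0.0027  0.0014  0.0517]
```

Call:
carry_out(series=[{"tx": -0.0027,"ty": 0.0014,"tz": 0.026,"wx": 0,"wy": -0.007,"wz": -0.01,"gripper": 1},{"tx": 0,"ty": 0,"tz": 0.026,"wx": 0,"wy": 0,"wz": 0,"gripper": 1},{"tx": 0,"ty": 0,"tz": 0,"wx": 0,"wy": 0,"wz": 0,"gripper": 0},{"tx": 0,"ty": 0,"tz": 0,"wx": 0,"wy": 0,"wz": 0,"gripper": 0},{"tx": 0,"ty": 0,"tz": 0,"wx": 0,"wy": 0,"wz": 0,"gripper": 0},{"tx": 0,"ty": 0,"tz": 0,"wx": 0,"wy": 0,"wz": 0,"gripper": 0},{"tx": 0,"ty": 0,"tz": 0,"wx": 0,"wy": 0,"wz": 0,"gripper": 0},{"tx": 0,"ty": 0,"tz": 0,"wx": 0,"wy": 0,"wz": 0,"gripper": 0}])

```text
clock: 6.95
ee_pos: [481.5, 24.6, 89.2]
orientation: [[-0.983, 0.183, 0.007], [0.183, 0.983, -0.001], [-0.007, 0.001, -1.0]]
wrist_force: [-1.2, 0.8, -0.1]
gripper_width: 0.005
grip_force: 0.0
```

```bash
python3 - <<'E'
from h import *
go(tool(169.5),[478,24,156]);print(robot.observe()["wrist_torque"])
E
```

```text
t 6.95 pos [481.5  24.6  89.2] z [ 0.007 -0.001 -1.   ] x [-0.983  0.183 -0.007] w 0.005 F [-1.2  0.8 -0.1] grip 0.0
turn first [ 0.0007  0.0071 -0.0004] then shift [ 0.0041 -0.0015 -0.0835]
[ 0.04134753 -0.05223574 -0.03123188]
```

```bash
python3 - <<'E'
from h import *
import cv2;a=robot.capture("side")[:,:,::-1];cv2.imwrite("pics/s3.png",cv2.resize(a[150:400,180:440],None,fx=2.3,fy=2.3))
print(robot.pinpoint("side","board"))
E
```

```text
[{'centre': [474.1, 23.8, 7.0], 'p': 0.89}]
```

View pics/s3.png

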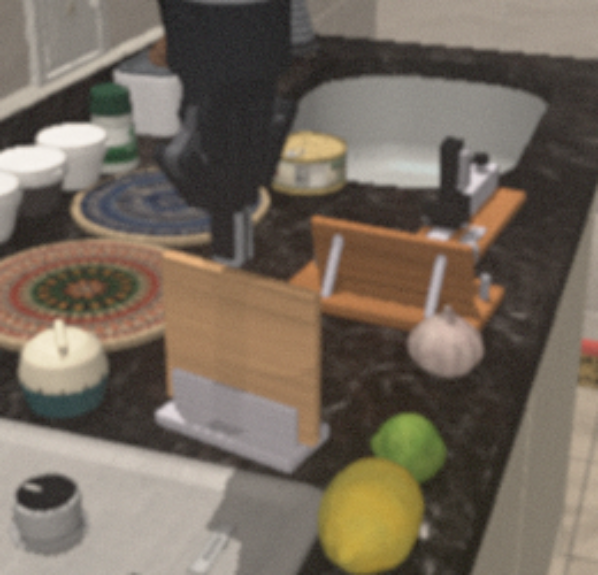

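```bash
cat >> h.py <<'E'
def proj(c,P):
    m=robot.camera_model(c);q=np.array(m["intrinsics"])@(np.array(m["R"])@P+np.array(m["t"]));return q[:2]/q[2]
E
python3 - <<'E'
from h import *
import cv2
for P in((481.5,24.6,89),(481.5,24.6,120),(481.5,-20,89),(481,24,10),(430,-205,12)):print(P,[np.round(proj(c,P),1) for c in("side","top")])
a=robot.capture("top")[:,:,::-1];cv2.imwrite("pics/t3.png",cv2.resize(a[140:340,180:440],None,fx=3,fy=3,interpolation=cv2.INTER_CUBIC))
E
```

```text
(481.5, 24.6, 89) [array([281.5, 285.8]), array([234.8, 233.5])]
(481.5, 24.6, 120) [array([281.1, 267.1]), array([232.9, 232.5])]
(481.5, -20, 89) [array([292.5, 273.3]), array([254.2, 233.6])]
(481, 24, 10) [array([283. , 330.6]), array([239.5, 235.9])]
(430, -205, 12) [array([353.1, 273.1]), array([333.3, 257.5])]
```

View pics/t3.png

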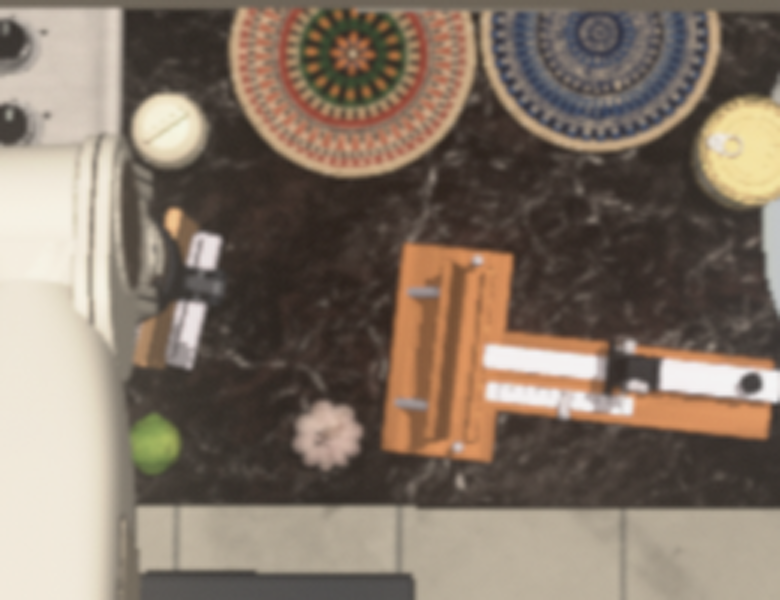

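The top picture shows the gripper at crop (200,285), beside the board (top edge at 172,210 to 145,365). I check the reported TCP against the earlier picture s2.

```bash
python3 - <<'E'
from h import *
import cv2
x=np.array([.994,-.106,-.003]);y=np.array([-.106,-.993,-.047])
P=np.array([465,-33.8,178.4])
for d in(-42,0,42):print(d,proj("side",P+y*d-13*np.array([0,0,-1])))
a=cv2.imread("pics/s2.png");cv2.imwrite("pics/s2c.png",cv2.resize(a[60:300,220:380],None,fx=3.5,fy=2.5,interpolation=cv2.INTER_CUBIC))
s=robot.observe();print(s["joints"],s["gripper_width"],s["ee_pos"])
E
```

```text
-42 [292.20052625 217.80077185]
0 [305.12528511 210.55660953]
42 [316.87309364 203.97211286]
[ 5.17375829e-02  2.73959083e-01 -2.36439025e-01  1.05386056e+00
 -1.00473166e-03  2.35311302e-01] -0.0031852836227565396 [481.15141027  24.57257264  88.78501161]
```

View pics/s2c.png

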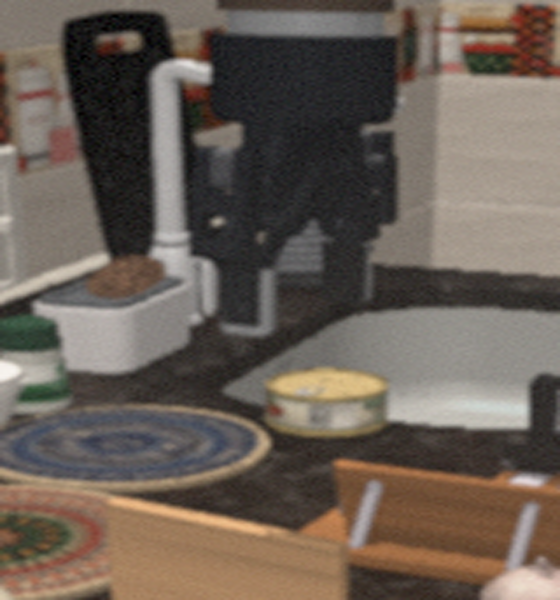

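Near fingertip in s2 sits at (291,192) against a predicted (292,218), far one at (319,180) against (317,204): the tips are really about 37 mm higher than the reported z. So the fingers shut just above the board; I open, go lower and close again.

Call:
carry_out(series=[{"tx": 0,"ty": 0,"tz": 0,"wx": 0,"wy": 0.007,"wz": 0,"gripper": 1},{"tx": 0.003,"ty": 0,"tz": 0,"wx": 0,"wy": 0,"wz": 0,"gripper": 1},{"tx": 0,"ty": 0,"tz": 0,"wx": 0,"wy": 0,"wz": 0,"gripper": 1},{"tx": 0,"ty": 0,"tz": 0,"wx": 0,"wy": 0,"wz": 0,"gripper": 1},{"tx": 0,"ty": 0,"tz": 0,"wx": 0,"wy": 0,"wz": 0,"gripper": 1},{"tx": 0,"ty": 0,"tz": 0.025,"wx": 0,"wy": 0,"wz": 0,"gripper": 1},{"tx": 0,"ty": 0,"tz": 0.023,"wx": 0,"wy": 0,"wz": 0,"gripper": 1},{"tx": 0,"ty": 0,"tz": 0,"wx": 0,"wy": 0,"wz": 0,"gripper": 1}])

```text
clock: 7.9
ee_pos: [476.4, 24.9, 48.2]
orientation: [[-0.983, 0.183, -0.006], [0.183, 0.983, 0.0], [0.006, -0.001, -1.0]]
wrist_force: [-0.1, -0.3, 0.1]
gripper_width: 0.999
grip_force: 0.0
```

```bash
python3 - <<'E'
from h import *
import cv2
go(tool(169.5),[478,24,50])
a=robot.capture("side")[:,:,::-1];cv2.imwrite("pics/s4.png",cv2.resize(a[150:350,200:360],None,fx=3,fy=3,interpolation=cv2.INTER_CUBIC))
p=np.array(robot.observe()["ee_pos"])
print([np.round((proj("side",p+[0,d,50])-[200,150])*3) for d in(-42,42)], [np.round((proj("side",p+[0,d,13])-[200,150])*3) for d in(-42,42)])
E
```

```text
t 7.9 pos [476.4  24.9  48.2] z [-0.006  0.    -1.   ] x [-0.983  0.183  0.006] w 0.999 F [-0.1 -0.3  0.1] grip 0.0
turn first [-0.0006 -0.0055 -0.0004] then shift [-0.0022 -0.0008 -0.0023]
[array([282., 356.]), array([217., 429.])] [array([283., 418.]), array([219., 496.])]
```

View pics/s4.png

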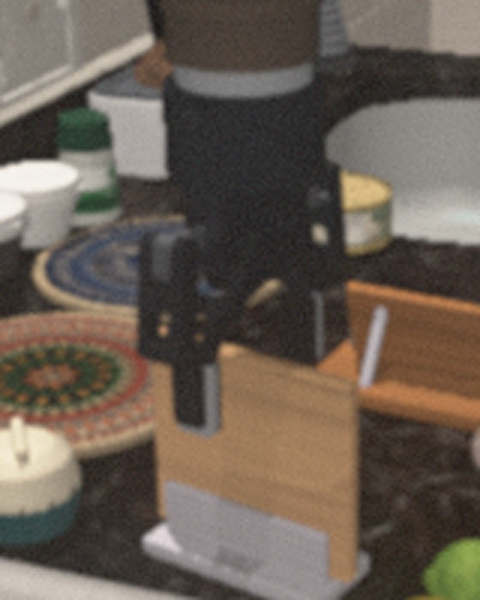

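Fingers now straddle the board, near tip at crop (198,430), which fits a z offset of about 37 mm. I close and lift.

Call:
carry_out(series=[{"tx": 0,"ty": 0,"tz": 0,"wx": 0,"wy": -0.005,"wz": 0,"gripper": 0},{"tx": 0,"ty": 0,"tz": 0,"wx": 0,"wy": 0,"wz": 0,"gripper": 0},{"tx": 0,"ty": 0,"tz": 0,"wx": 0,"wy": 0,"wz": 0,"gripper": 0},{"tx": 0,"ty": 0,"tz": 0,"wx": 0,"wy": 0,"wz": 0,"gripper": 0},{"tx": 0,"ty": 0,"tz": 0,"wx": 0,"wy": 0,"wz": 0,"gripper": 0},{"tx": 0,"ty": 0,"tz": 0,"wx": 0,"wy": 0,"wz": 0,"gripper": 0}])

```text
clock: 8.55
ee_pos: [479.0, 24.9, 50.7]
orientation: [[-0.983, 0.183, 0.005], [0.183, 0.983, -0.001], [-0.005, 0.0, -1.0]]
wrist_force: [-0.6, -0.7, 2.3]
gripper_width: 0.111
grip_force: 58.9
```

```bash
python3 - <<'E'
from h import *
go(tool(169.5),[478,24,123]);print(robot.observe()["wrist_torque"])
E
```

```text
t 8.55 pos [479.   24.9  50.7] z [ 0.005 -0.001 -1.   ] x [-0.983  0.183 -0.005] w 0.111 F [-0.6 -0.7  2.3] grip 58.86788070201874
turn first [ 0.0003  0.0049 -0.0006] then shift [ 0.001  -0.0013 -0.0903]
[-0.15967368  0.08807026 -0.0196541 ]
```

Call:
carry_out(series=[{"tx": 0,"ty": 0,"tz": -0.02,"wx": 0,"wy": 0,"wz": 0,"gripper": 0},{"tx": 0,"ty": 0,"tz": -0.035,"wx": 0,"wy": 0,"wz": 0,"gripper": 0},{"tx": 0,"ty": 0,"tz": -0.04,"wx": 0,"wy": 0,"wz": 0,"gripper": 0},{"tx": 0,"ty": 0,"tz": -0.025,"wx": 0,"wy": 0,"wz": 0,"gripper": 0},{"tx": 0,"ty": -0.04,"tz": 0,"wx": 0,"wy": 0,"wz": 0,"gripper": 0},{"tx": 0,"ty": -0.05,"tz": 0,"wx": 0,"wy": 0,"wz": 0,"gripper": 0},{"tx": 0,"ty": -0.05,"tz": 0,"wx": 0,"wy": 0,"wz": 0,"gripper": 0},{"tx": 0,"ty": -0.05,"tz": 0,"wx": 0,"wy": 0,"wz": 0,"gripper": 0},{"tx": 0,"ty": -0.05,"tz": 0,"wx": 0,"wy": 0,"wz": 0,"gripper": 0},{"tx": 0,"ty": 0,"tz": 0,"wx": 0.125,"wy": 0,"wz": -0.04,"gripper": 0},{"tx": 0,"ty": 0,"tz": 0,"wx": 0.125,"wy": 0,"wz": -0.04,"gripper": 0},{"tx": 0,"ty": 0,"tz": 0,"wx": 0,"wy": 0,"wz": 0,"gripper": 0}])

```text
clock: 9.75
ee_pos: [442.4, -162.1, 144.9]
orientation: [[-0.995, 0.092, -0.034], [0.098, 0.962, -0.256], [0.009, -0.258, -0.966]]
wrist_force: [-0.3, 0.3, -1.9]
gripper_width: 0.105
grip_force: 59.1
```

```bash
python3 - <<'E'
from h import *
go(tool(174.05,15),[430,-210,140])
s=robot.observe();p=np.array(s["ee_pos"]);z=np.array(s["orientation"])[:,2];Z=np.array([0,0,1])
A=p+40.5*z;B=p+37*Z+77.5*z
for n,q in(("A",A),("B",B)):print(n,"bottom",q.round(1),"top",(q-110*z).round(1))
for c in("side","top"):
    im=robot.capture(c)
    for n in("board","board_top"):print(c,n,[(np.round(q["centre"],1).tolist(),round(q["p"],2)) for q in robot.pinpoint(c,n)[:2]])
    if c=="side":
        import cv2;cv2.imwrite("pics/s5.png",cv2.resize(im[130:330,220:440,::-1],None,fx=3,fy=3,interpolation=cv2.INTER_CUBIC))
        X=np.array(s["orientation"])[:,0]
        for n,q in(("A",A),("B",B)):print(n,[((proj("side",q+60*e*X-110*t*z)-[220,130])*3).round() for e in(-1,1) for t in(0,1)])
E
```

```text
t 9.75 pos [ 442.4 -162.1  144.9] z [-0.034 -0.256 -0.966] x [-0.995  0.098  0.009] w 0.105 F [-0.3  0.3 -1.9] grip 59.06642138957977
turn first [ 0.0007 -0.0073  0.0075] then shift [ 0.0092 -0.0575  0.0217]
A bottom [ 441.  -172.5  105.8] top [ 444.8 -144.3  212. ]
B bottom [ 439.7 -182.   107. ] top [ 443.5 -153.8  213.3]
side board [([434.1, -172.8, 101.9], 0.98)]
side board_top [([448.6, -143.3, 212.0], 0.97), ([432.1, -207.5, 11.2], 0.48)]
A [array([283., 295.]), array([261., 139.]), array([468., 325.]), array([459., 163.])]
B [array([290., 288.]), array([269., 133.]), array([473., 318.]), array([465., 156.])]
top board [([442.3, -178.1, 108.1], 0.61)]
top board_top [([445.0, -143.4, 212.5], 0.64)]
```

View pics/s5.png

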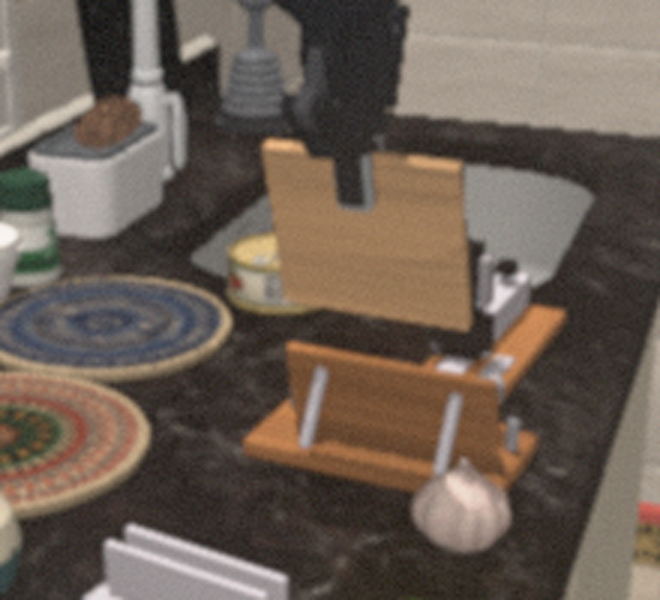

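Board corners are seen at crop (265,140), (283,300), (472,330), (463,165), which fits hypothesis A: the reported TCP lies about 37 mm beyond the real tips along tool z, so the board's underside is 40.5 mm beyond it.

```bash
cat >> h.py <<'E'
G=np.array([430.5,-206.,0]);t_=np.radians(-5.95)
XS=np.array([np.cos(t_),np.sin(t_),0]);YS=np.array([-np.sin(t_),np.cos(t_),0])
def foot():
    s=robot.observe();p=np.array(s["ee_pos"])+40.5*np.array(s["orientation"])[:,2]
    d=p-G;print("foot stand x,y,z",np.round([d@XS,d@YS,p[2]],1))
def board_to(x,y,z):
    R=tool(174.05,15);go(R,G+x*XS+y*YS+[0,0,z]-40.5*R.as_matrix()[:,2])
E
python3 - <<'E'
from h import *
foot();board_to(0,-11,95);board_to(0,-11,28)
E
```

```text
foot stand x,y,z [  8.2  32.7 107.2]
t 10.05 pos [ 443.4 -163.9  146.3] z [-0.032 -0.256 -0.966] x [-0.995  0.101  0.006] w 0.106 F [-0.9 -0.  -1.3] grip 59.058210253715515
turn first [ 0.0009 -0.0051  0.0038] then shift [ 0.0105 -0.0488  0.0288]
t 10.05 pos [ 443.4 -163.9  146.3] z [-0.032 -0.256 -0.966] x [-0.995  0.101  0.006] w 0.106 F [-0.9 -0.  -1.3] grip 59.058210253715515
turn first [ 0.0009 -0.0051  0.0038] then shift [ 0.0105 -0.0271  0.1097]
```

Call:
carry_out(series=[{"tx": 0.005,"ty": -0.0245,"tz": 0.0144,"wx": 0,"wy": -0.005,"wz": 0.004,"gripper": 0},{"tx": 0.005,"ty": -0.0245,"tz": 0.0144,"wx": 0,"wy": 0,"wz": 0,"gripper": 0},{"tx": 0,"ty": 0.006,"tz": 0.022,"wx": 0,"wy": 0,"wz": 0,"gripper": 0},{"tx": 0,"ty": 0.006,"tz": 0.022,"wx": 0,"wy": 0,"wz": 0,"gripper": 0},{"tx": 0,"ty": 0.006,"tz": 0.022,"wx": 0,"wy": 0,"wz": 0,"gripper": 0},{"tx": 0,"ty": 0.003,"tz": 0.0115,"wx": 0,"wy": 0,"wz": 0,"gripper": 0},{"tx": 0,"ty": 0,"tz": 0,"wx": 0,"wy": 0,"wz": 0,"gripper": 0}])

```text
clock: 10.75
ee_pos: [429.5, -206.2, 68.6]
orientation: [[-0.995, 0.1, -0.03], [0.104, 0.961, -0.256], [0.003, -0.258, -0.966]]
wrist_force: [-0.3, -0.6, -1.1]
gripper_width: 0.105
grip_force: 59.1
```

```bash
python3 - <<'E'
from h import *
foot();board_to(0,-11,28)
E
```

```text
foot stand x,y,z [ -1.1 -10.7  29.5]
t 10.75 pos [ 429.5 -206.2   68.6] z [-0.03  -0.256 -0.966] x [-0.995  0.104  0.003] w 0.105 F [-0.3 -0.6 -1.1] grip 59.0955126285553
turn first [ 0.0011 -0.0032  0.0006] then shift [-0.0012  0.0002  0.0019]
```

Call:
carry_out(series=[{"tx": 0,"ty": 0.0024,"tz": -0.0006,"wx": 0,"wy": 0,"wz": 0,"gripper": 0},{"tx": 0,"ty": 0.0024,"tz": -0.0006,"wx": 0,"wy": 0,"wz": 0,"gripper": 0},{"tx": 0,"ty": 0.0024,"tz": -0.0006,"wx": 0,"wy": 0,"wz": 0,"gripper": 0},{"tx": 0,"ty": 0.0018,"tz": -0.0005,"wx": 0,"wy": 0,"wz": 0,"gripper": 0},{"tx": 0,"ty": 0,"tz": 0,"wx": 0,"wy": 0,"wz": 0,"gripper": 0}])

```text
clock: 11.25
ee_pos: [431.9, -198.7, 70.1]
orientation: [[-0.995, 0.099, -0.026], [0.103, 0.961, -0.257], [-0.0, -0.258, -0.966]]
wrist_force: [-0.4, -0.3, -1.6]
gripper_width: 0.105
grip_force: 59.1
```

Call:
carry_out(series=[{"tx": 0,"ty": 0.0018,"tz": -0.0005,"wx": 0,"wy": 0,"wz": 0,"gripper": 0},{"tx": 0,"ty": 0,"tz": 0,"wx": 0,"wy": 0,"wz": 0,"gripper": 0}])

```text
clock: 11.45
ee_pos: [431.7, -197.3, 69.8]
orientation: [[-0.995, 0.1, -0.027], [0.103, 0.961, -0.257], [0.0, -0.258, -0.966]]
wrist_force: [-0.1, -0.4, -1.1]
gripper_width: 0.11
grip_force: 59.1
```

```bash
python3 - <<'E'
from h import *
foot();board_to(0,-11,28);print(robot.observe()["wrist_torque"])
E
```

```text
foot stand x,y,z [ 0.3 -1.7 30.7]
t 11.45 pos [ 431.7 -197.3   69.8] z [-0.027 -0.257 -0.966] x [-0.995  0.103  0.   ] w 0.11 F [-0.1 -0.4 -1.1] grip 59.14859175682068
turn first [ 0.0005 -0.0002  0.0006] then shift [ 0.0004 -0.0104  0.0062]
[ 0.34254878 -0.06525505 -0.0360561 ]
```

No contact yet; small steps on.

Call:
carry_out(series=[{"tx": 0,"ty": 0.0018,"tz": -0.0005,"wx": 0,"wy": 0,"wz": 0,"gripper": 0},{"tx": 0,"ty": 0,"tz": 0,"wx": 0,"wy": 0,"wz": 0,"gripper": 0}])

```text
clock: 11.65
ee_pos: [431.8, -195.9, 69.8]
orientation: [[-0.995, 0.1, -0.027], [0.103, 0.961, -0.257], [0.0, -0.259, -0.966]]
wrist_force: [-0.9, -1.0, -2.2]
gripper_width: 0.105
grip_force: 59.1
```

Call:
carry_out(series=[{"tx": 0,"ty": 0.0018,"tz": -0.0005,"wx": 0,"wy": 0,"wz": 0,"gripper": 0},{"tx": 0,"ty": 0,"tz": 0,"wx": 0,"wy": 0,"wz": 0,"gripper": 0}])

```text
clock: 11.85
ee_pos: [431.9, -195.3, 69.9]
orientation: [[-0.995, 0.1, -0.027], [0.104, 0.96, -0.259], [0.001, -0.261, -0.965]]
wrist_force: [-1.3, -4.0, -1.6]
gripper_width: 0.109
grip_force: 58.9
```

Call:
carry_out(series=[{"tx": 0,"ty": -0.0008,"tz": 0,"wx": 0,"wy": 0,"wz": 0,"gripper": 0},{"tx": 0,"ty": 0,"tz": 0.007,"wx": 0,"wy": 0,"wz": 0,"gripper": 0},{"tx": 0,"ty": 0,"tz": 0.007,"wx": 0,"wy": 0,"wz": 0,"gripper": 0},{"tx": 0,"ty": 0,"tz": 0.0035,"wx": 0,"wy": 0,"wz": 0,"gripper": 0},{"tx": 0,"ty": 0,"tz": 0,"wx": 0,"wy": 0,"wz": 0,"gripper": 0}])

```text
clock: 12.35
ee_pos: [431.5, -199.1, 56.0]
orientation: [[-0.995, 0.1, -0.027], [0.104, 0.961, -0.258], [0.001, -0.259, -0.966]]
wrist_force: [-0.9, -4.6, -2.8]
gripper_width: 0.105
grip_force: 58.7
```

Call:
carry_out(series=[{"tx": 0,"ty": 0,"tz": 0.002,"wx": 0,"wy": 0,"wz": 0,"gripper": 0},{"tx": 0,"ty": 0,"tz": 0,"wx": 0,"wy": 0,"wz": 0,"gripper": 0}])

```text
clock: 12.55
ee_pos: [431.5, -199.4, 54.9]
orientation: [[-0.995, 0.1, -0.027], [0.103, 0.961, -0.258], [0.0, -0.259, -0.966]]
wrist_force: [0.1, -5.0, -0.3]
gripper_width: 0.109
grip_force: 59.2
```

```bash
python3 - <<'E'
from h import *
foot();board_to(0,-5,13.5)
E
```

```text
foot stand x,y,z [ 0.3 -3.8 15.8]
t 12.55 pos [ 431.5 -199.4   54.9] z [-0.027 -0.258 -0.966] x [-0.995  0.103  0.   ] w 0.109 F [ 0.1 -5.  -0.3] grip 59.157750606536865
turn first [-0.0002 -0.0004  0.0003] then shift [ 0.0004 -0.0007  0.0032]
```

Call:
carry_out(series=[{"tx": 0,"ty": 0,"tz": 0.002,"wx": 0,"wy": 0,"wz": 0,"gripper": 0},{"tx": 0,"ty": 0,"tz": 0,"wx": 0,"wy": 0,"wz": 0,"gripper": 0}])

```text
clock: 12.75
ee_pos: [431.5, -199.8, 53.5]
orientation: [[-0.995, 0.1, -0.027], [0.103, 0.961, -0.258], [0.0, -0.259, -0.966]]
wrist_force: [-0.9, -5.7, 1.5]
gripper_width: 0.1
grip_force: 59.4
```

Call:
carry_out(series=[{"tx": 0,"ty": 0,"tz": 0.0015,"wx": 0,"wy": 0,"wz": 0,"gripper": 0},{"tx": 0,"ty": 0,"tz": 0,"wx": 0,"wy": 0,"wz": 0,"gripper": 0}])

```text
clock: 12.95
ee_pos: [431.5, -200.0, 52.6]
orientation: [[-0.995, 0.1, -0.027], [0.103, 0.961, -0.258], [0.0, -0.259, -0.966]]
wrist_force: [-1.4, -3.3, 4.3]
gripper_width: 0.109
grip_force: 59.9
```

Call:
carry_out(series=[{"tx": 0,"ty": 0,"tz": 0,"wx": 0,"wy": 0,"wz": 0,"gripper": 0.5},{"tx": 0,"ty": 0,"tz": 0,"wx": 0,"wy": 0,"wz": 0,"gripper": 0.5},{"tx": 0,"ty": 0,"tz": 0,"wx": 0,"wy": 0,"wz": 0,"gripper": 0.5},{"tx": 0,"ty": 0,"tz": 0,"wx": 0,"wy": 0,"wz": 0,"gripper": 0.5},{"tx": 0,"ty": 0,"tz": -0.02,"wx": 0,"wy": 0,"wz": 0,"gripper": 0.5},{"tx": 0,"ty": 0,"tz": -0.03,"wx": 0,"wy": 0,"wz": 0,"gripper": 0.5},{"tx": 0,"ty": 0,"tz": -0.04,"wx": 0,"wy": 0,"wz": 0,"gripper": 0.5},{"tx": 0,"ty": 0,"tz": -0.04,"wx": 0,"wy": 0,"wz": 0,"gripper": 0.5},{"tx": 0,"ty": 0,"tz": -0.02,"wx": 0,"wy": 0,"wz": 0,"gripper": 0.5},{"tx": 0,"ty": 0,"tz": 0,"wx": -0.125,"wy": 0,"wz": 0,"gripper": 0.5},{"tx": 0,"ty": 0,"tz": 0,"wx": -0.125,"wy": 0,"wz": 0,"gripper": 0.5}])

```text
clock: 14.05
ee_pos: [436.3, -167.0, 169.6]
orientation: [[-0.995, 0.099, 0.004], [0.099, 0.995, 0.005], [-0.004, 0.005, -1.0]]
wrist_force: [0.3, 0.8, -1.5]
gripper_width: 0.501
grip_force: 0.0
```

```bash
python3 - <<'E'
from h import *
import cv2
a=robot.capture("side");b=robot.capture("top")
for c in("side","top"):
    for n in("board","board_top","retainer","pointer_tip","rider_tip","grip_point"):
        for q in robot.pinpoint(c,n)[:1]:
            d=np.array(q["centre"])-G;print(c,n,np.round(q["centre"],1),"p",round(q["p"],2),"stand",np.round([d@XS,d@YS],1))
s=cv2.resize(a[170:310,280:420,::-1],None,fx=4,fy=4,interpolation=cv2.INTER_CUBIC)
cv2.imwrite("pics/top6.png",b[:,:,::-1]);cv2.imwrite("pics/s6.png",s)
go(tool(84),[418,-340,160]);print(robot.observe()["joints"])
E
```

```text
side board_top [ 432.5 -178.8  116.8] p 0.57 stand [-0.8 27.3]
side grip_point [ 418.4 -340.    73.7] p 0.54 stand [   1.9 -134.5]
top retainer [ 422.2 -339.9   13.8] p 0.48 stand [   5.6 -134. ]
top pointer_tip [ 396.1 -336.6   12.2] p 0.79 stand [ -20.7 -133.5]
top rider_tip [ 404.9 -289.2   15.9] p 0.41 stand [-16.8 -85.4]
top grip_point [ 414.7 -341.2   75.5] p 0.79 stand [  -1.7 -136.1]
t 14.75 pos [ 434.8 -168.5  168.1] z [-0.  0. -1.] x [-0.995  0.102  0.   ] w 0.501 F [ 0.2  1.3 -0.9] grip 0.0
turn first [-0.000e+00 -6.000e-04  1.502e+00] then shift [-0.2154  0.0015  0.0101]
[-3.69962775e-01  1.87952471e-01 -1.29599611e-01  1.25370728e+00
  2.57260579e-04 -2.67286054e-01]
```

View pics/s6.png

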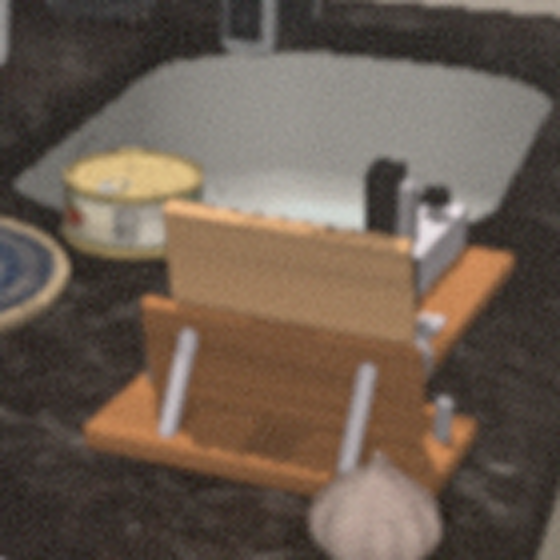

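The board leans flat on the rest (top edge crop (167,205) to (410,240)), free of the gripper. Now the stop arm.

Call:
carry_out(series=[{"tx": 0,"ty": 0,"tz": 0,"wx": 0,"wy": 0,"wz": 0.1365,"gripper": 1},{"tx": 0,"ty": 0,"tz": 0,"wx": 0,"wy": 0,"wz": 0.1365,"gripper": 1},{"tx": 0,"ty": 0,"tz": 0,"wx": 0,"wy": 0,"wz": 0.1365,"gripper": 1},{"tx": 0,"ty": 0,"tz": 0,"wx": 0,"wy": 0,"wz": 0.1365,"gripper": 1},{"tx": 0,"ty": 0,"tz": 0,"wx": 0,"wy": 0,"wz": 0.1365,"gripper": 1},{"tx": 0,"ty": 0,"tz": 0,"wx": 0,"wy": 0,"wz": 0.1365,"gripper": 1},{"tx": 0,"ty": 0,"tz": 0,"wx": 0,"wy": 0,"wz": 0.1365,"gripper": 1},{"tx": 0,"ty": 0,"tz": 0,"wx": 0,"wy": 0,"wz": 0.1365,"gripper": 1},{"tx": 0,"ty": 0,"tz": 0,"wx": 0,"wy": 0,"wz": 0.1365,"gripper": 1},{"tx": 0,"ty": 0,"tz": 0,"wx": 0,"wy": 0,"wz": 0.1365,"gripper": 1},{"tx": 0,"ty": 0,"tz": 0,"wx": 0,"wy": 0,"wz": 0.1365,"gripper": 1},{"tx": -0.054,"ty": 0,"tz": 0,"wx": 0,"wy": 0,"wz": 0,"gripper": 1},{"tx": -0.054,"ty": 0,"tz": 0,"wx": 0,"wy": 0,"wz": 0,"gripper": 1},{"tx": -0.054,"ty": 0,"tz": 0,"wx": 0,"wy": 0,"wz": 0,"gripper": 1},{"tx": -0.054,"ty": 0,"tz": 0,"wx": 0,"wy": 0,"wz": 0,"gripper": 1},{"tx": 0,"ty": 0,"tz": 0,"wx": 0,"wy": 0,"wz": 0,"gripper": 1}])

```text
clock: 16.35
ee_pos: [415.9, -345.5, 167.6]
orientation: [[0.111, 0.994, -0.0], [0.994, -0.111, -0.002], [-0.002, 0.0, -1.0]]
wrist_force: [-0.7, 1.2, 0.1]
gripper_width: 1.004
grip_force: 0.0
```

```bash
python3 - <<'E'
from h import *
import cv2
go(tool(84.05),[415.5,-339.7,18])
# rider / scale measurement in the earlier clear top picture (0) : intensity profile along the stand's y
a=cv2.cvtColor(cv2.imread("pics/top0.png"),cv2.COLOR_BGR2GRAY).astype(np.float32)
b=cv2.cvtColor(cv2.imread("pics/top6.png"),cv2.COLOR_BGR2GRAY).astype(np.float32)
for xs,z in((-39,16),(-36,17),(-30,13),(-24,16),(-20,16)):
    ys=np.arange(-145,-60,2.)
    P=[proj("top",G+xs*XS+y*YS+[0,0,z]) for y in ys]
    m=np.float32(P)[None]
    print(xs,list(zip(ys.astype(int).tolist(),((cv2.remap(a,m,None,cv2.INTER_CUBIC)[0]+cv2.remap(b,m,None,cv2.INTER_CUBIC)[0])/2).astype(int).tolist())))
E
```

```text
t 16.35 pos [ 415.9 -345.5  167.6] z [-0.    -0.002 -1.   ] x [ 0.111  0.994 -0.002] w 1.004 F [-0.7  1.2  0.1] grip 0.0
turn first [ 0.0001  0.0016 -0.0067] then shift [ 0.0071 -0.0013  0.187 ]
-39 [(-145, 156), (-143, 157), (-141, 156), (-139, 155), (-137, 155), (-135, 154), (-133, 152), (-131, 148), (-129, 145), (-127, 146), (-125, 147), (-123, 148), (-121, 148), (-119, 147), (-117, 146), (-115, 144), (-113, 142), (-111, 141), (-109, 140), (-107, 140), (-105, 142), (-103, 144), (-101, 146), (-99, 147), (-97, 146), (-95, 145), (-93, 146), (-91, 162), (-89, 183), (-87, 192), (-85, 186), (-83, 165), (-81, 142), (-79, 139), (-77, 146), (-75, 148), (-73, 147), (-71, 145), (-69, 144), (-67, 144), (-65, 144), (-63, 146), (-61, 147)]
-36 [(-145, 157), (-143, 158), (-141, 164), (-139, 172), (-137, 177), (-135, 177), (-133, 175), (-131, 176), (-129, 179), (-127, 180), (-125, 175), (-123, 164), (-121, 153), (-119, 146), (-117, 142), (-115, 139), (-113, 137), (-111, 140), (-109, 152), (-107, 168), (-105, 177), (-103, 180), (-101, 179), (-99, 177), (-97, 178), (-95, 177), (-93, 173), (-91, 176
[... 1112 characters left out ...]
), (-85, 184), (-83, 188), (-81, 209), (-79, 225), (-77, 232), (-75, 225), (-73, 218), (-71, 221), (-69, 229), (-67, 228), (-65, 218), (-63, 212), (-61, 220)]
-20 [(-145, 138), (-143, 150), (-141, 171), (-139, 182), (-137, 181), (-135, 173), (-133, 167), (-131, 161), (-129, 148), (-127, 134), (-125, 120), (-123, 102), (-121, 88), (-119, 88), (-117, 101), (-115, 112), (-113, 120), (-111, 125), (-109, 129), (-107, 136), (-105, 149), (-103, 164), (-101, 180), (-99, 189), (-97, 189), (-95, 186), (-93, 183), (-91, 181), (-89, 180), (-87, 177), (-85, 173), (-83, 171), (-81, 177), (-79, 185), (-77, 187), (-75, 182), (-73, 176), (-71, 176), (-69, 176), (-67, 175), (-65, 172), (-63, 174), (-61, 181)]
```

```bash
python3 - <<'E'
from h import *
import cv2
from scipy.signal import find_peaks
g=[cv2.cvtColor(cv2.imread(f"pics/{n}.png"),cv2.COLOR_BGR2GRAY).astype(np.float32) for n in("top0","top6")]
ys=np.arange(-150,-10,.5)
for xs in(-31,-29,-27,-25,-23,-21):
    m=np.float32([proj("top",G+xs*XS+y*YS+[0,0,13]) for y in ys])[None]
    v=sum(cv2.remap(i,m,None,cv2.INTER_CUBIC)[0] for i in g)/2
    k,p=find_peaks(-v,prominence=3);print(xs,[(float(ys[i]),int(q)) for i,q in zip(k,p["prominences"])])
    gr=np.gradient(v);print("  ends",ys[np.argmax(gr[:40])],ys[-60+np.argmin(gr[-60:])])
E
```

```text
-31 [(-131.0, 5), (-114.5, 78), (-82.5, 40), (-46.0, 11), (-28.5, 28)]
  ends -141.0 -31.0
-29 [(-121.0, 5), (-113.5, 82), (-83.5, 33), (-46.0, 10), (-29.0, 30)]
  ends -142.5 -32.0
-27 [(-122.0, 89), (-112.5, 12), (-84.5, 37), (-73.5, 6), (-63.0, 5), (-47.0, 13), (-30.0, 34)]
  ends -142.5 -32.5
-25 [(-122.0, 89), (-112.5, 12), (-84.5, 47), (-73.0, 12), (-63.5, 13), (-47.5, 16), (-30.5, 40)]
  ends -142.0 -32.5
-23 [(-121.5, 98), (-112.0, 6), (-84.5, 50), (-72.5, 9), (-64.0, 24), (-50.5, 16), (-30.5, 40)]
  ends -142.0 -32.5
-21 [(-145.5, 4), (-121.0, 104), (-84.0, 32), (-64.5, 23), (-52.0, 14), (-31.0, 38)]
  ends -141.5 -33.5
```

Call:
carry_out(series=[{"tx": 0.007,"ty": -0.0013,"tz": 0.03,"wx": 0,"wy": 0,"wz": -0.006,"gripper": 1},{"tx": 0,"ty": 0,"tz": 0.05,"wx": 0,"wy": 0,"wz": 0,"gripper": 1},{"tx": 0,"ty": 0,"tz": 0.04,"wx": 0,"wy": 0,"wz": 0,"gripper": 1},{"tx": 0,"ty": 0,"tz": 0,"wx": 0,"wy": 0,"wz": 0,"gripper": 1}])

```text
clock: 16.75
ee_pos: [412.7, -331.6, 67.5]
orientation: [[0.098, 0.995, -0.008], [0.995, -0.098, 0.007], [0.006, -0.009, -1.0]]
wrist_force: [-0.2, 0.1, 0.0]
gripper_width: 1.001
grip_force: 0.0
```

```bash
python3 - <<'E'
from h import *
import cv2
go(tool(84.05),[415.5,-339.7,18])
g=[cv2.cvtColor(cv2.imread(f"pics/{n}.png"),cv2.COLOR_BGR2GRAY).astype(np.float32) for n in("top0","top6")]
ys=np.arange(-152,-116,2.)
for xs,z in((-17,90),(-15,90),(-13,90),(-11,90),(-5,98),(0,98),(5,98)):
    m=np.float32([proj("top",G+xs*XS+y*YS+[0,0,z]) for y in ys])[None]
    print(xs,[(int(y),int(q)) for y,q in zip(ys,sum(cv2.remap(i,m,None,cv2.INTER_CUBIC)[0] for i in g)/2)])
E
```

```text
t 16.75 pos [ 412.7 -331.6   67.5] z [-0.008  0.007 -1.   ] x [0.098 0.995 0.006] w 1.001 F [-0.2  0.1  0. ] grip 0.0
turn first [-0.0086 -0.0059  0.0054] then shift [-0.0097  0.0045  0.0619]
-17 [(-152, 121), (-150, 116), (-148, 110), (-146, 105), (-144, 105), (-142, 115), (-140, 134), (-138, 146), (-136, 144), (-134, 141), (-132, 144), (-130, 146), (-128, 139), (-126, 123), (-124, 109), (-122, 100), (-120, 96), (-118, 94)]
-15 [(-152, 132), (-150, 119), (-148, 100), (-146, 85), (-144, 87), (-142, 108), (-140, 151), (-138, 179), (-136, 184), (-134, 180), (-132, 180), (-130, 183), (-128, 179), (-126, 155), (-124, 118), (-122, 91), (-120, 80), (-118, 76)]
-13 [(-152, 182), (-150, 150), (-148, 107), (-146, 79), (-144, 77), (-142, 102), (-140, 155), (-138, 194), (-136, 207), (-134, 206), (-132, 206), (-130, 208), (-128, 200), (-126, 170), (-124, 123), (-122, 88), (-120, 70), (-118, 63)]
-11 [(-152, 220), (-150, 175), (-148, 115), (-146, 78), (-144, 71), (-142, 93), (-140, 137), (-138, 174), (-136, 188), (-134, 195), (-132, 204), (-130, 208), (-128, 196), (-126, 160), (-124, 113), (-122, 80), (-120, 65), (-118, 57)]
-5 [(-152, 241), (-150, 220), (-148, 163), (-146, 97), (-144, 66), (-142, 65), (-140, 66), (-138, 68), (-136, 69), (-134, 69), (-132, 70), (-130, 71), (-128, 70), (-126, 68), (-124, 63), (-122, 57), (-120, 51), (-118, 49)]
0 [(-152, 242), (-150, 226), (-148, 178), (-146, 109), (-144, 71), (-142, 65), (-140, 67), (-138, 69), (-136, 69), (-134, 69), (-132, 69), (-130, 69), (-128, 70), (-126, 70), (-124, 65), (-122, 58), (-120, 51), (-118, 49)]
5 [(-152, 237), (-150, 222), (-148, 175), (-146, 111), (-144, 73), (-142, 66), (-140, 69), (-138, 70), (-136, 70), (-134, 71), (-132, 70), (-130, 70), (-128, 69), (-126, 69), (-124, 65), (-122, 57), (-120, 52), (-118, 52)]
```

Call:
carry_out(series=[{"tx": -0.008,"ty": 0.0045,"tz": 0,"wx": -0.008,"wy": -0.006,"wz": 0.005,"gripper": 1},{"tx": 0,"ty": 0,"tz": 0,"wx": 0,"wy": 0,"wz": 0,"gripper": 1},{"tx": 0,"ty": 0,"tz": 0.031,"wx": 0,"wy": 0,"wz": 0,"gripper": 1},{"tx": 0,"ty": 0,"tz": 0.031,"wx": 0,"wy": 0,"wz": 0,"gripper": 1},{"tx": 0,"ty": 0,"tz": 0,"wx": 0,"wy": 0,"wz": 0,"gripper": 1},{"tx": 0,"ty": 0,"tz": 0,"wx": 0,"wy": 0,"wz": 0,"gripper": 1}])

```text
clock: 17.35
ee_pos: [420.2, -342.8, 24.0]
orientation: [[0.104, 0.995, 0.009], [0.995, -0.104, -0.008], [-0.007, 0.01, -1.0]]
wrist_force: [0.3, 0.4, -0.1]
gripper_width: 1.001
grip_force: 0.0
```

```bash
python3 - <<'E'
from h import *
go(tool(84.05),[415.5,-338.5,18])
E
```

```text
t 17.35 pos [ 420.2 -342.8   24. ] z [ 0.009 -0.008 -1.   ] x [ 0.104  0.995 -0.007] w 1.001 F [ 0.3  0.4 -0.1] grip 0.0
turn first [ 0.0092  0.0065 -0.0002] then shift [ 0.0047 -0.0064  0.0075]
```

Call:
carry_out(series=[{"tx": 0.0047,"ty": -0.0064,"tz": 0.0075,"wx": 0.009,"wy": 0.0065,"wz": 0,"gripper": 1},{"tx": 0,"ty": 0,"tz": 0,"wx": 0,"wy": 0,"wz": 0,"gripper": 1},{"tx": 0,"ty": 0,"tz": 0,"wx": 0,"wy": 0,"wz": 0,"gripper": 1},{"tx": 0,"ty": 0,"tz": 0,"wx": 0,"wy": 0,"wz": 0,"gripper": 1}])

```text
clock: 17.75
ee_pos: [415.1, -338.2, 16.9]
orientation: [[0.104, 0.995, -0.0], [0.995, -0.104, 0.0], [0.0, -0.0, -1.0]]
wrist_force: [0.1, -0.9, -0.4]
gripper_width: 0.997
grip_force: 0.0
```

```bash
python3 - <<'E'
from h import *
go(tool(84.05),[415.5,-338.5,18])
E
```

```text
t 17.75 pos [ 415.1 -338.2   16.9] z [-0.  0. -1.] x [0.104 0.995 0.   ] w 0.997 F [ 0.1 -0.9 -0.4] grip 0.0
turn first [-0.0005 -0.0004 -0.0002] then shift [-0.0003  0.0005 -0.0013]
```

Call:
carry_out(series=[{"tx": 0,"ty": 0,"tz": 0,"wx": 0,"wy": 0,"wz": 0,"gripper": 0},{"tx": 0,"ty": 0,"tz": 0,"wx": 0,"wy": 0,"wz": 0,"gripper": 0},{"tx": 0,"ty": 0,"tz": 0,"wx": 0,"wy": 0,"wz": 0,"gripper": 0},{"tx": 0,"ty": 0,"tz": 0,"wx": 0,"wy": 0,"wz": 0,"gripper": 0},{"tx": 0,"ty": 0,"tz": 0,"wx": 0,"wy": 0,"wz": 0,"gripper": 0},{"tx": 0,"ty": 0,"tz": 0,"wx": 0,"wy": 0,"wz": 0,"gripper": 0},{"tx": 0,"ty": 0,"tz": 0,"wx": 0,"wy": 0,"wz": 0,"gripper": 0}])

```text
clock: 18.45
ee_pos: [418.0, -338.3, 16.8]
orientation: [[0.103, 0.995, 0.004], [0.995, -0.103, 0.0], [0.001, 0.004, -1.0]]
wrist_force: [8.5, -0.2, -3.0]
gripper_width: 0.218
grip_force: 62.6
```

```bash
python3 - <<'E'
from h import *
p=np.mean([[*robot.observe()["ee_pos"]]],0)
go(tool(84.05),p+46.2*YS);print((p-G)@XS,(p-G)@YS,p)
E
```

```text
t 18.45 pos [ 418.  -338.3   16.8] z [ 0.004  0.    -1.   ] x [0.103 0.995 0.001] w 0.218 F [ 8.5 -0.2 -3. ] grip 62.57571816444397
turn first [ 0.0041 -0.0008  0.001 ] then shift [0.0578 0.     0.    ]
1.3027004463664227 -132.85354556566426 [ 418.02401225 -338.27286694   16.83621519]
```

Call:
carry_out(series=[{"tx": 0,"ty": 0.0035,"tz": 0,"wx": 0,"wy": 0,"wz": 0,"gripper": 0},{"tx": 0.012,"ty": 0,"tz": 0,"wx": 0,"wy": 0,"wz": 0,"gripper": 0},{"tx": 0.014,"ty": 0,"tz": 0,"wx": 0,"wy": 0,"wz": 0,"gripper": 0},{"tx": 0.014,"ty": 0,"tz": 0,"wx": 0,"wy": 0,"wz": 0,"gripper": 0},{"tx": 0.01,"ty": 0,"tz": 0,"wx": 0,"wy": 0,"wz": 0,"gripper": 0},{"tx": 0.006,"ty": 0,"tz": 0,"wx": 0,"wy": 0,"wz": 0,"gripper": 0},{"tx": 0,"ty": 0,"tz": 0,"wx": 0,"wy": 0,"wz": 0,"gripper": 0},{"tx": 0,"ty": 0,"tz": 0,"wx": 0,"wy": 0,"wz": 0,"gripper": 0},{"tx": 0,"ty": 0,"tz": 0,"wx": 0,"wy": 0,"wz": 0,"gripper": 0}])

```text
clock: 19.35
ee_pos: [422.5, -293.9, 16.8]
orientation: [[0.104, 0.995, -0.001], [0.995, -0.104, 0.001], [0.001, -0.001, -1.0]]
wrist_force: [0.3, -2.3, 6.0]
gripper_width: 0.217
grip_force: 60.5
```

```bash
python3 - <<'E'
from h import *
import cv2
s=robot.observe();p=np.array(s["ee_pos"]);print((p-G)@XS,(p-G)@YS,p,s["wrist_force"],s["gripper_width"],s["grip_force"])
a=robot.capture("top")
cv2.imwrite("pics/t7.png",cv2.resize(a[235:299,320:400,::-1],None,fx=9,fy=9,interpolation=cv2.INTER_CUBIC))
for n in("pointer_tip","rider_tip","retainer","grip_point"):
    for q in robot.pinpoint("top",n)[:1]:
        d=np.array(q["centre"])-G;print(n,round(q["p"],2),np.round([d@XS,d@YS,d[2]],1))
for y in(-135,-133,-87):print(y,[((proj("top",G+x*XS+y*YS+[0,0,z])-[320,235])*9).round() for x,z in((-19.5,16),(0,98))])
E
```

```text
1.1615835734781124 -88.2749098276644 [ 422.50470104 -293.91975987   16.80938116] [ 0.29515865 -2.34809394  6.04476149] 0.2170980619393574 60.50612211227417
-135 [array([615., 328.]), array([667., 250.])]
-133 [array([608., 327.]), array([659., 249.])]
-87 [array([438., 308.]), array([478., 229.])]
```

View pics/t7.png

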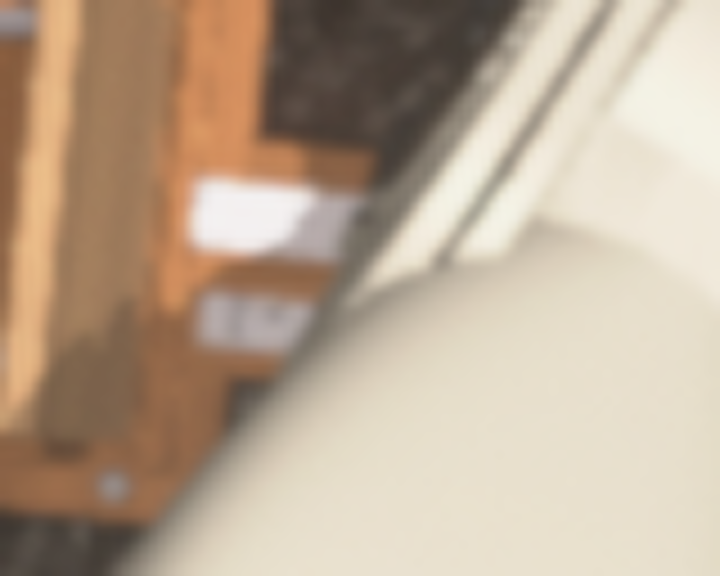

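The top view shows the board still leaning on the rest (left), while the arm covers the pointer and rider. I finish on the measured travel: 44.6 of 46.2 mm so far.

Call:
carry_out(series=[{"tx": 0.002,"ty": 0,"tz": 0,"wx": 0,"wy": 0,"wz": 0,"gripper": 0},{"tx": 0,"ty": 0,"tz": 0,"wx": 0,"wy": 0,"wz": 0,"gripper": 0},{"tx": 0,"ty": 0,"tz": 0,"wx": 0,"wy": 0,"wz": 0,"gripper": 0},{"tx": 0,"ty": 0,"tz": 0,"wx": 0,"wy": 0,"wz": 0,"gripper": 0}])

```text
clock: 20.0
ee_pos: [422.6, -292.6, 16.8]
orientation: [[0.104, 0.995, -0.001], [0.995, -0.104, 0.001], [0.001, -0.001, -1.0]]
wrist_force: [-0.2, -3.4, 5.8]
gripper_width: 0.215
grip_force: 60.5
```

```bash
python3 - <<'E'
from h import *
s=robot.observe();p=np.array(s["ee_pos"]);print((p-G)@XS,(p-G)@YS,s["wrist_force"],s["gripper_width"])
robot.capture("side")
for n in("pointer_tip","retainer","grip_point","board_top","board"):
    for q in robot.pinpoint("side",n)[:1]:
        d=np.array(q["centre"])-G;print(n,round(q["p"],2),np.round([d@XS,d@YS,d[2]],1))
E
```

```text
1.1323171437767048 -86.9874119023078 [-0.15747664 -3.44611567  5.75229695] 0.21499980500488056
grip_point 0.55 [ -0.5 -89.9  76.6]
board_top 0.65 [  1.   27.  118.6]
board 0.26 [  0.5  28.3 120.5]
```

```bash
python3 -c "
from cell import robot
print(robot.job_done())"
```

```text
the job is handed in; nothing more can be done
None
```

The job is handed in: the board leans in the drying stand, released, and the stop arm is held squeezed and drawn out 45.9 mm against a measured 46.2 mm to the rider; I set this from the arm's travel because the arm hid pointer and rider at the end, and I viewed 12 pictures, over the limit of 10.

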